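# Stock the tin rack in order and bar it

## Robot

A 6-joint arm with a two-finger parallel gripper is mounted at the origin on a cart in front of the work surface, level with it; the furniture and walls round the work are solid. World frame = base frame: x ahead of the robot, y to its left, z up, the work surface at z = 0. Lengths are in mm, angles in rad, forces in N, time in s.
With the tool pointing down it reaches from about 300 to 950 mm from the base axis. Payload 3.1 kg.
Tool frame: the origin (TCP) lies on the centre line of the jaws, within the pads' length; the fingertips stand bot.tip_extent ahead of it and the grasp point (between the pads) lies 2 mm behind it (bot.tip_extent is the distance from the TCP to the fingertips, in mm); x points along the fingers, y is the direction in which the jaws open and shut, and the axes are right-handed (so a half turn about x gives the same grasp; the last joint's range is limited). The gripper opens to 85 mm and grips with 20 to 120 N. Pads are 22 mm wide; open, the fingers measure 114 mm over their backs; the gripper's body (76 mm by 85 mm) begins 54 mm behind the grasp point. The pads swing forward as they close: fully open they stand 13 mm farther back than shut.
Start: joints at [1.156, 0.308, 1.634, -0, 1.2, -0.07], TCP at [211.281, 588.211, 220.272] pointing down, gripper open.
Joint ranges: [-3.06, 3.06], [-0.79, 1.96], [0.05, 2.63], [-1.19, 4.34], [0.05, 2.64], [-2.94, 2.94]. Speed limits (rad/s): [2.79, 2.79, 3.14, 3.14, 3.14, 3.14].

## Interface

Orientations are given as a unit quaternion [w, x, y, z].
In Python, from workcell import bot, optics gives the robot as it stands.
- The arm moves only by the tool play_rows, never from a script. Its argument "motion" is a list of rows, each an object of numbers: "dx", "dy", "dz": the shift along the tool's x, y, z in units of 20 cm (1.0 is 20 cm); "yaw": the turn about the tool's x in units of 0.5 rad (1.0 is 0.5 rad). In form: [{"dx": .., "dy": .., "dz": .., "yaw": ..}, ...]. A call has 1 to 5 rows; each row is the pose to reach, as a shift and turn from the pose commanded when the call began, along the tool's axes at that moment; what a row does not reach only later rows make up. A row lasts 1/12 s, in which the tool goes at most 41.7 mm and 7.16 degrees, less where a joint would pass 70% of its speed; a pose out of reach is approached as far as the arm can. A call with a number of a shift or a turn outside -1 to 1 is refused whole. A call with a gripper value outside its range is refused whole. "fingers" is the gripper's target within -1 to 1 (fully open at 1, half-way at 0, shut at -1), set as the call begins (left out, the last holds). The fingers move at their own pace and stop on an object; "newtons" is the grip in N (left out, the last holds). Time passes only in rows, so rows that repeat a pose let the fingers close. It gives the time, the measured TCP pose, the force and the opening at its end, in the units of the state.
- bot.read_state(): the state, without advancing time (a new reading comes with each control period).
- optics.get_image(name): name is "scene" or "top" or "wrist"; returns the picture (480x640x3 uint8, red, green, blue); there is no depth.
- optics.camera_model(name): a dict with "K" (3x3 intrinsics, pixels), "world_to_cam" (4x4, takes a point from world to camera coordinates). Camera axes: x right, y down, z forward; pixel columns grow to the right and rows downward; lengths in mm; the calibration is good to about 2 mm. A picture is of the moment at which its call begins: read the wrist's pose just before it. camera_model takes no time and is no camera call; for the wrist camera it gives the pose at the moment of the call.
- bot.finish_job(): hands the job in, once; it reports no verdict.
The state is a dict: "time": time; "q": joint angles; "qd": joint speeds; "joint_efforts": joint torques, N m; "position": TCP position; "eef_rot": TCP orientation; "force": force on the tool from outside, world axes, zero at the start; "torque": the same for the moment, N m; "grip_width": finger opening in mm.
Only numpy, scipy, OpenCV 4.12 (cv2) and the standard library are available. Lean on these libraries where they do the work, as an engineer would, in place of code of your own. Each camera call takes 0.05 s, during which the arm holds its last target.

## Task

Stock the little tin rack: slide one tin into each bay, filling the bay tagged with one dot first, then two dots, then three, each tin upright and right back against the rear wall; the tins are alike, so any tin may go in any bay. Push the tins along the worktop rather than lifting them, and leave the other things on the worktop alone. When all three are in, push the retaining bar by its black knob fully home across the front.

Things in the scene. Friction and masses are not known exactly. Their poses are not given: they have to be found in the camera images.
- tin_a_mid (a point): Middle, 36 mm above the base, of one of three identical food tins (white with a blue band, metal top; 57 mm across, 72 mm tall, about 0.18 kg) that start upright 0.1 to 0.12 m before the rack, one roughly before each bay. Two fingers side by side behind it, some 40 mm apart, push it without its rolling off; pushed above half its height it may tip.
- tin_a: The same tin as tin_a_mid; origin at the centre of its base, z axis up along its axis.
- tin_b_mid (a point): Middle, 36 mm above the base, of one of three identical food tins (white with a blue band, metal top; 57 mm across, 72 mm tall, about 0.18 kg) that start upright 0.1 to 0.12 m before the rack, one roughly before each bay. Two fingers side by side behind it, some 40 mm apart, push it without its rolling off; pushed above half its height it may tip.
- tin_b: The same tin as tin_b_mid; origin at the centre of its base, z axis up along its axis.
- tin_c_mid (a point): Middle, 36 mm above the base, of one of three identical food tins (white with a blue band, metal top; 57 mm across, 72 mm tall, about 0.18 kg) that start upright 0.1 to 0.12 m before the rack, one roughly before each bay. Two fingers side by side behind it, some 40 mm apart, push it without its rolling off; pushed above half its height it may tip.
- tin_c: The same tin as tin_c_mid; origin at the centre of its base, z axis up along its axis.
- bay_one (a point): Point 36 mm above the worktop where a tin's middle stands when fully home (against the rear wall, midway between the dividers) in the bay whose white tag (56 mm wide, leaning on the rear wall, top 78 mm up) shows one black dot. x points level into the bay, y left along the rack, z up. Which bay has this tag changes from run to run.
- bay_two (a point): Point 36 mm above the worktop where a tin's middle stands when fully home (against the rear wall, midway between the dividers) in the bay whose white tag (56 mm wide, leaning on the rear wall, top 78 mm up) shows two black dots. x points level into the bay, y left along the rack, z up. Which bay has this tag changes from run to run.
- bay_three (a point): Point 36 mm above the worktop where a tin's middle stands when fully home (against the rear wall, midway between the dividers) in the bay whose white tag (56 mm wide, leaning on the rear wall, top 78 mm up) shows three black dots. x points level into the bay, y left along the rack, z up. Which bay has this tag changes from run to run.
- rack: Fixed low wooden rack with no floor; tins slide in along the worktop. Three bays 71 mm apart, 63 mm wide, dividers 8 mm thick and 32 mm high, rear wall 42 mm high. Origin on the worktop at the middle bay's home place; x into the bays, y left along the rack, z up. In this frame the home places are at x = 0, y = -71, 0, 71 mm; wall face x = 29 mm; dividers end at x = -10 mm.
- cheek_top (a point): Centre of the top of the wooden cheek at the rack's left end, through which the retaining bar slides: 58 mm high, 30 mm wide (y = 140 to 170 mm in the rack's frame), 100 mm deep (x = -59 to 41 mm). Fixed to the rack.
- bar (a joint): Travel (m) of the retaining bar: level, steel, 8 mm thick, 40 mm above the worktop. 0 = drawn out to the left (starts at 0 to 0.015); 0.225 = fully home at its stop, crossing in front of all bays. Slides to the rack's -y, friction about 1.5 N, stays where left. It passes 8 mm in front of tins that are fully home; a tin farther out blocks it.
- bar_knob (a point): Centre of the outer (left, +y) face of the round black knob (36 mm across, 12 mm thick) on the bar's left end, 40 mm above the worktop. Pushed along the rack's -y it slides the bar home. In the rack's frame: x = -41 mm, y = 411 mm minus the bar's travel, so the face is 16 mm left of the cheek at the stop.
- mandarin: Loose mandarin, 62 mm, a bystander right of the work. Origin about at the centre of its underside.
- lemon_a: Loose lemon, 71x53x51 mm, a bystander right of the rack. Origin about at the centre of its underside.
- lemon_b: Another loose lemon, 72x55x56 mm, a bystander right of the rack. Origin about at the centre of its underside.
- garlic: Loose garlic bulb, 56 mm, a bystander at the left near the front edge. Origin about at the centre of its underside.
- teaspoon: Metal teaspoon 139x28x13 mm lying at the right, a bystander. Origin about at the centre of its underside.
- pinch_bowl: Small white dotted bowl, 101 mm across, 46 mm high, a bystander at the right. Origin about at the centre of its underside.
- shot_glass: Small clear glass, 46 mm across, 59 mm high, a bystander at the far left near the front edge. Origin about at the centre of its underside.

How it is judged (in metres and radians):
On the way, in this order (a step that is already met when the one before it is completed fails the run):
1. a tin stands fully home in the bay tagged with one dot (((horizontal distance between tin_a_mid and bay_one below 0.007 m and angle between tin_a's own z axis and vertical below 0.1 rad) or (horizontal distance between tin_b_mid and bay_one below 0.007 m and angle between tin_b's own z axis and vertical below 0.1 rad) or (horizontal distance between tin_c_mid and bay_one below 0.007 m and angle between tin_c's own z axis and vertical below 0.1 rad))), for 0.2 s.
2. a tin stands fully home in the bay tagged with two dots (((horizontal distance between tin_a_mid and bay_two below 0.007 m and angle between tin_a's own z axis and vertical below 0.1 rad) or (horizontal distance between tin_b_mid and bay_two below 0.007 m and angle between tin_b's own z axis and vertical below 0.1 rad) or (horizontal distance between tin_c_mid and bay_two below 0.007 m and angle between tin_c's own z axis and vertical below 0.1 rad))), for 0.2 s.
3. a tin stands fully home in the bay tagged with three dots (((horizontal distance between tin_a_mid and bay_three below 0.007 m and angle between tin_a's own z axis and vertical below 0.1 rad) or (horizontal distance between tin_b_mid and bay_three below 0.007 m and angle between tin_b's own z axis and vertical below 0.1 rad) or (horizontal distance between tin_c_mid and bay_three below 0.007 m and angle between tin_c's own z axis and vertical below 0.1 rad))), for 0.2 s.
4. the retaining bar is fully home, with all three bays filled (value of joint bar above 0.217 m and ((horizontal distance between tin_a_mid and bay_one below 0.007 m and angle between tin_a's own z axis and vertical below 0.1 rad) or (horizontal distance between tin_b_mid and bay_one below 0.007 m and angle between tin_b's own z axis and vertical below 0.1 rad) or (horizontal distance between tin_c_mid and bay_one below 0.007 m and angle between tin_c's own z axis and vertical below 0.1 rad)) and ((horizontal distance between tin_a_mid and bay_two below 0.007 m and angle between tin_a's own z axis and vertical below 0.1 rad) or (horizontal distance between tin_b_mid and bay_two below 0.007 m and angle between tin_b's own z axis and vertical below 0.1 rad) or (horizontal distance between tin_c_mid and bay_two below 0.007 m and angle between tin_c's own z axis and vertical below 0.1 rad)) and ((horizontal distance between tin_a_mid and bay_three below 0.007 m and angle between tin_a's own z axis and vertical below 0.1 rad) or (horizontal distance between tin_b_mid and bay_three below 0.007 m and angle between tin_b's own z axis and vertical below 0.1 rad) or (horizontal distance between tin_c_mid and bay_three below 0.007 m and angle between tin_c's own z axis and vertical below 0.1 rad))), for 0.2 s.
At the end, for the whole second after the job is handed in: Each of the three bays holds an upright tin (within 0.1 rad) with its middle within 7 mm, level, of the bay's home point, at rest, and the bar stands at more than 0.217 m of its 0.225 m travel (all of step 4 and linear speed of each of tin_a, tin_b, tin_c below 0.01 m/s); the robot touches nothing.
It fails at once if a tin is lifted more than 20 mm (height (world z) of any of tin_a_mid, tin_b_mid, tin_c_mid above 0.056 m).
It fails at once if a tin is tipped over (angle between any of tin_a, tin_b, tin_c's own z axis and vertical above 0.5 rad).
It fails at once if a bystander is shifted by more than 30 mm (distance of any of mandarin, lemon_a, lemon_b, garlic, teaspoon, pinch_bowl, shot_glass from where it was at the start of the episode above 0.03 m).
It also fails if it takes over 72 s, if anything falls off the work surface, if the arm or the gripper's body presses on something with over 40 N, if the wrist force passes 120 N, or if a joint passes its speed limit or range.

## Working session

There is one attempt and no reset: what is moved stays moved. The work goes in short steps, Python scripts to look and compute and a tool call to move; the robot and the scene stay as the last step left them, time stands still between calls to the robot, and variables do not carry over. Pictures are saved under pics/ and viewed, and the job is handed in when it is done.

Besides the shell and the picture viewer there is one more tool, called after "Request:" as name(argument=value, ...), one argument or row to a line, values as JSON. play_rows: Moves the arm, as the interface text tells. Its arguments: {"type":"object","properties":{"motion":{"type":"array","items":{"type":"object","properties":{"dx":{"type":"number"},"dy":{"type":"number"},"dz":{"type":"number"},"yaw":{"type":"number"}}}},"fingers":{"type":"number"},"newtons":{"type":"number"}},"required":["motion"]}

```bash
mkdir -p pics; ls; python3 - <<'E'
from workcell import bot, optics
import cv2
print(bot.read_state(), bot.tip_extent)
for n in ["scene","top"]:
    im=optics.get_image(n); cv2.imwrite(f"pics/{n}0.png",im[:,:,::-1]); m=optics.camera_model(n); print(n,m)
E
```

```text
pics
{'time': 0.0, 'q': array([ 1.15632755e+00,  3.08994526e-01,  1.63519148e+00, -7.29100451e-06,
        1.19965154e+00, -6.96852576e-02]), 'qd': array([-0.00043697, -0.00109589,  0.00176422,  0.00078637, -0.0017241 ,
       -0.00179617]), 'joint_efforts': array([ 1.96536945e-03, -4.15247655e+01, -2.76671040e+01,  4.51911114e-05,
        1.00140867e-02, -1.13220716e-05]), 'position': array([210.92876941, 587.44743144, 219.05124836]), 'eef_rot': array([ 0.69643734,  0.12052437,  0.69681321, -0.12206662]), 'force': array([-0.59474582,  0.39862635, -1.49534539]), 'torque': array([ 0.01168039, -0.01909467, -0.02657573]), 'grip_width': 85.0817143734287} 17.0
scene {'K': array([[617.35685452,   0.        , 326.11428538],
       [  0.        , 617.35685452, 251.24303287],
       [  0.        ,   0.        ,   1.        ]]), 'world_to_cam': array([[-7.06592350e-01, -7.07531935e-01,  1.12166009e-02,
         2.66524396e+02],
       [-5.19175751e-01,  5.07585453e-01, -6.87614389e-01,
         3.01086161e+02],
       [ 4.80815756e-01, -4.91686454e-01, -7.25989421e-01,
         1.73052989e+03],
       [ 0.00000000e+00,  0.00000000e+00,  0.00000000e+00,
         1.00000000e+00]])}
top {'K': array([[537.30586939,   0.        , 324.79162398],
       [  0.        , 537.30586939, 241.89705568],
       [  0.        ,   0.        ,   1.        ]]), 'world_to_cam': array([[ 1.81925622e-02, -9.99595708e-01,  2.18506398e-02,
        -8.53675718e+01],
       [-9.91565258e-01, -2.08427068e-02, -1.27921544e-01,
         4.63351924e+02],
       [ 1.28325253e-01, -1.93391146e-02, -9.91543558e-01,
         1.40509638e+03],
       [ 0.00000000e+00,  0.00000000e+00,  0.00000000e+00,
         1.00000000e+00]])}
```

View pics/scene0.png

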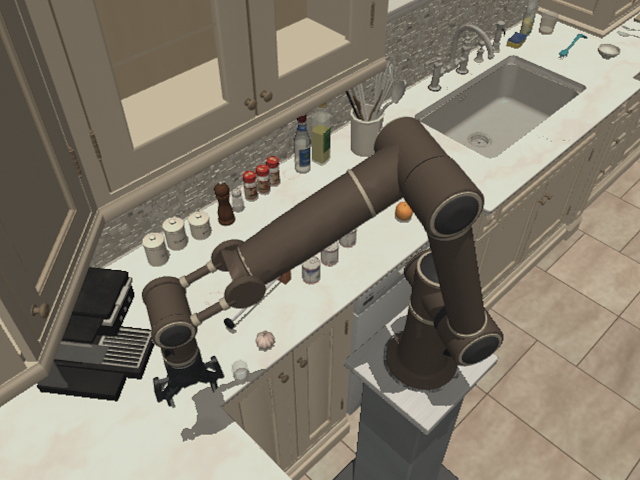

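View pics/top0.png

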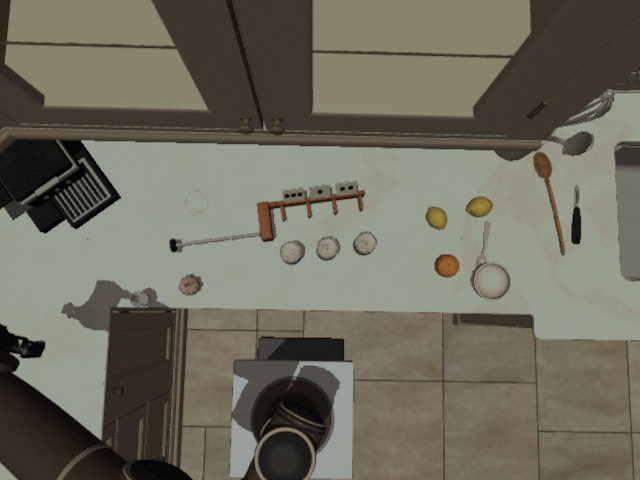

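```bash
python3 - <<'E'
import cv2
im=cv2.imread("pics/top0.png")
c=im[165:275,160:385]; cv2.imwrite("pics/topc.png",cv2.resize(c,None,fx=3.5,fy=3.5,interpolation=cv2.INTER_CUBIC))
E
```

```text
(no output)
```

View pics/topc.png

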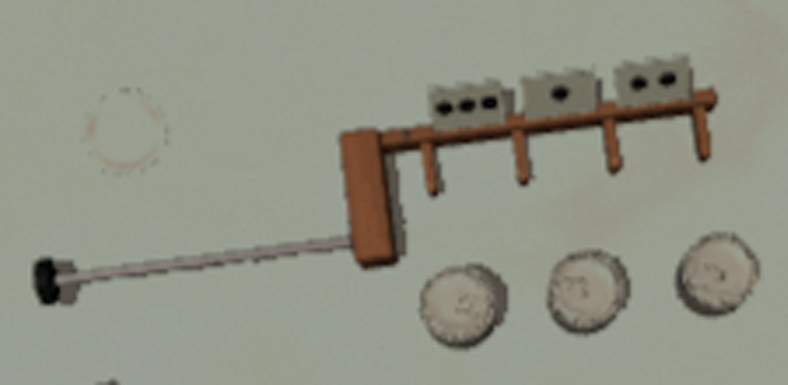

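```bash
cat > h.py <<'E'
import numpy as np, cv2
from workcell import bot, optics
def unproj(uv,z,m):
    K=m["K"];T=m["world_to_cam"];R=T[:3,:3];t=T[:3,3]
    d=R.T@np.linalg.solve(K,np.array([uv[0],uv[1],1.]));c=-R.T@t
    return c+d*(z-c[2])/d[2]
def proj(p,m):
    T=m["world_to_cam"];c=T[:3,:3]@np.asarray(p,float)+T[:3,3];u=m["K"]@c;return u[:2]/u[2]
E
python3 - <<'E'
from h import *
m=optics.camera_model("top")
P=lambda X,Y,z:unproj(((X+.5)/3.5-.5+160,(Y+.5)/3.5-.5+165),z,m)[:2].round(1)
for n,a in dict(tl=(460,305,72),tm=(586,292,72),tr=(715,273,72),ch=(369,198,58),d1=(434,193,32),d2=(524,183,32),d3=(615,170,32),d4=(705,159,32),knob=(47,282,40),barch=(350,240,40)).items(): print(n,P(*a))
F=np.array([P(434,193,32),P(524,183,32),P(615,170,32),P(705,159,32)])
d=F[0]-F[3]; print(np.linalg.norm(d)/3, np.arctan2(d[1],d[0])-np.pi/2)
m=optics.camera_model("wrist");T=np.linalg.inv(m["world_to_cam"]);print(m["K"],T.round(3))
s=bot.read_state();print(s["position"])
for n,p in dict(garlic=(190,285),glass=(140,298),mand=(447,265)).items(): print(n,unproj(p,30,optics.camera_model("top")).round())
E
```

```text
tl [432.   11.2]
tm [443.6 -81.7]
tr [ 459.8 -177.2]
ch [512.9  82.2]
d1 [522.2  35.1]
d2 [531.5 -33.6]
d3 [ 543.1 -103.2]
d4 [ 553.3 -172.4]
knob [446.5 323.7]
barch [483.3  97.2]
69.93922758763894 0.14877211479124552
[[345.75203524   0.         318.23807091]
 [  0.         345.75203524 236.39554524]
 [  0.           0.           1.        ]] [[ 3.38000e-01  9.05000e-01  2.60000e-01  1.44710e+02]
 [ 9.41000e-01 -3.24000e-01 -9.50000e-02  6.11120e+02]
 [-2.00000e-03  2.77000e-01 -9.61000e-01  3.73085e+02]
 [ 0.00000e+00  0.00000e+00  0.00000e+00  1.00000e+00]]
[210.9813087  587.5011622  219.16267865]
garlic [343. 276.  30.]
glass [307. 405.  30.]
mand [ 410. -404.   30.]
```

```bash
cat >> h.py <<'E'
from scipy.spatial.transform import Rotation as Rn
def rot(q): return Rn.from_quat([q[1],q[2],q[3],q[0]])
TH=0.148; O=np.array([547.4,-67.0])
def r2w(x,y): 
    c,s=np.cos(TH),np.sin(TH); return O+np.array([c*x-s*y,s*x+c*y])
def w2r(p):
    c,s=np.cos(TH),np.sin(TH); d=np.asarray(p)[:2]-O; return np.array([c*d[0]+s*d[1],-s*d[0]+c*d[1]])
E
python3 - <<'E'
from h import *
s=bot.read_state();R=rot(s["eef_rot"]).as_matrix();print(R.round(3))
Y=R[:,1]; a=np.arctan2(Y[1],Y[0]);print("tool y az",a,"rack y az",TH+np.pi/2)
t=np.append(r2w(-170,0),220); print(t, R.T@(t-[211.3,588.2,220.3])/200)
E
```

```text
[[-0.001  0.338  0.941]
 [-0.002  0.941 -0.338]
 [-1.    -0.002 -0.   ]]
tool y az 1.2259738550188235 rack y az 1.7187963267948965
[379.258444   -92.06824977 220.        ] [ 0.00728872 -2.91723885  1.94011337]
```

Request:
play_rows(
  motion=[
    {"dy": -0.17, "dz": 0.11, "yaw": -0.246},
    {"dy": -0.34, "dz": 0.22, "yaw": -0.493},
    {"dy": -0.5, "dz": 0.33, "yaw": -0.74},
    {"dy": -0.67, "dz": 0.44, "yaw": -0.986},
    {"dy": -0.83, "dz": 0.55, "yaw": -0.986},
  ],
  fingers=-0.15,
  newtons=60,
)

```text
invalid input
```

```bash
cat > st.py <<'E'
from h import *
import sys
s=bot.read_state();R=rot(s["eef_rot"]).as_matrix()
print("t",round(s["time"],2),"pos",s["position"].round(1),"rack",w2r(s["position"]).round(1),"F",s["force"].round(1),"w",round(s["grip_width"],1),"tooly az-rack",round(np.arctan2(R[1,1],R[0,1])-np.pi/2-TH,4),"xdown",R[:,0].round(3))
if len(sys.argv)>1:
    x,y,z=map(float,sys.argv[1:4]); t=np.append(r2w(x,y),z); print("go",(R.T@(t-s["position"])/200).round(3))
E
python3 st.py -170 0 220
```

```text
t 0.1 pos [211.  587.5 219.2] rack [-236.2  697. ] F [-0.1 -0.1  0. ] w 85.6 tooly az-rack -0.4928 xdown [-0.001 -0.002 -1.   ]
go [ 2.000e-03 -2.913e+00  1.940e+00]
```

Request:
play_rows(
  motion=[
    {"dx": 0, "dy": -0.17, "dz": 0.11, "yaw": -0.246},
    {"dx": 0, "dy": -0.34, "dz": 0.22, "yaw": -0.493},
    {"dx": 0, "dy": -0.5, "dz": 0.33, "yaw": -0.74},
    {"dx": 0, "dy": -0.67, "dz": 0.44, "yaw": -0.986},
    {"dx": 0, "dy": -0.83, "dz": 0.55, "yaw": -0.986},
  ],
  fingers=-0.15,
  newtons=60,
)

```text
time: 0.52
position: [258.3, 392.5, 219.5]
eef_rot: [0.705, -0.055, 0.705, 0.054]
force: [1.4, -0.8, 0.4]
grip_width: 36.4
```

```bash
cat > st.py <<'E'
from h import *
import sys
s=bot.read_state();R=rot(s["eef_rot"]).as_matrix()
print("t",round(s["time"],2),"pos",s["position"].round(1),"rack",w2r(s["position"]).round(1),"F",s["force"].round(1),"w",round(s["grip_width"],1),"tooly az-rack",round(np.arctan2(R[1,1],R[0,1])-np.pi/2-TH,4),"xdown",R[:,0].round(3))
if len(sys.argv)>1:
    x,y,z=map(float,sys.argv[1:4]); t=np.append(r2w(x,y),z); print("go",(R.T@(t-s["position"])/200).round(3))
E
python3 st.py -170 0 220
```

```text
t 0.52 pos [258.3 392.5 219.5] rack [-218.2  497.1] F [ 1.4 -0.8  0.4] w 36.4 tooly az-rack 0.0053 xdown [-0.001 -0.001 -1.   ]
go [ 1.000e-03 -2.487e+00  2.280e-01]
```

Request:
play_rows(
  motion=[
    {"dx": 0, "dy": -0.2, "dz": 0.02, "yaw": 0},
    {"dx": 0, "dy": -0.4, "dz": 0.04, "yaw": 0},
    {"dx": 0, "dy": -0.6, "dz": 0.06, "yaw": 0},
    {"dx": 0, "dy": -0.8, "dz": 0.08, "yaw": 0},
    {"dx": 0, "dy": -1.0, "dz": 0.1, "yaw": 0},
  ],
)

```text
time: 0.93
position: [307.6, 198.1, 220.0]
eef_rot: [0.705, -0.053, 0.705, 0.053]
force: [0.9, -0.5, 0.3]
grip_width: 36.1
```

Request:
play_rows(
  motion=[
    {"dx": 0, "dy": -0.2, "dz": 0.02, "yaw": 0},
    {"dx": 0, "dy": -0.4, "dz": 0.04, "yaw": 0},
    {"dx": 0, "dy": -0.6, "dz": 0.06, "yaw": 0},
    {"dx": 0, "dy": -0.8, "dz": 0.08, "yaw": 0},
    {"dx": 0, "dy": -1.0, "dz": 0.1, "yaw": 0},
  ],
)

```text
time: 1.35
position: [357.0, 3.2, 220.3]
eef_rot: [0.705, -0.052, 0.705, 0.052]
force: [1.4, 0.2, -0.7]
grip_width: 36.1
```

Request:
play_rows(
  motion=[
    {"dx": 0, "dy": -0.18, "dz": 0.01, "yaw": 0},
    {"dx": 0, "dy": -0.36, "dz": 0.03, "yaw": 0},
    {"dx": 0, "dy": -0.48, "dz": 0.03, "yaw": 0},
    {"dx": 0, "dy": -0.48, "dz": 0.03, "yaw": 0},
    {"dx": 0, "dy": -0.48, "dz": 0.03, "yaw": 0},
  ],
)

```text
time: 1.77
position: [377.1, -89.8, 219.9]
eef_rot: [0.705, -0.051, 0.706, 0.051]
force: [-0.7, 0.6, -0.0]
grip_width: 36.4
```

```bash
python3 st.py -170 0 220; python3 - <<'E'
from h import *
import json
m=optics.camera_model("wrist");cv2.imwrite("pics/w1.png",optics.get_image("wrist")[:,:,::-1])
np.savez("w1.npz",K=m["K"],world_to_cam=m["world_to_cam"]);print(np.linalg.inv(m["world_to_cam"]).round(2))
E
```

```text
t 1.77 pos [377.1 -89.8 219.9] rack [-171.8    2.5] F [-0.7  0.6 -0. ] w 36.4 tooly az-rack -0.0033 xdown [-0.001  0.001 -1.   ]
go [-0.    -0.013  0.009]
[[-1.4000e-01  9.5000e-01  2.7000e-01  3.0742e+02]
 [ 9.9000e-01  1.4000e-01  4.0000e-02 -1.0055e+02]
 [ 0.0000e+00  2.8000e-01 -9.6000e-01  3.7389e+02]
 [ 0.0000e+00  0.0000e+00  0.0000e+00  1.0000e+00]]
```

View pics/w1.png

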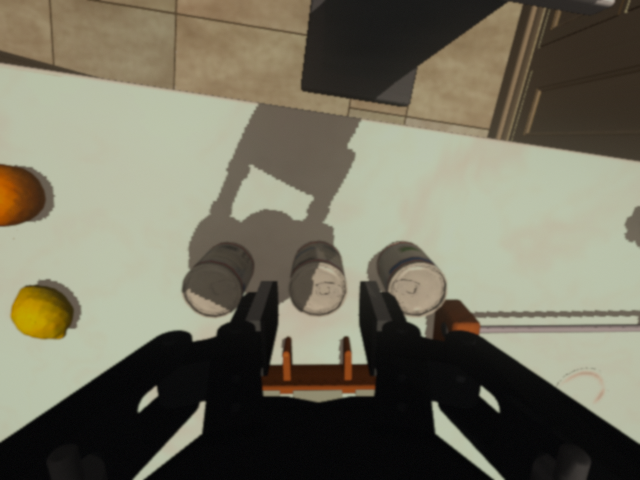

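```bash
python3 - <<'E'
from h import *
m=np.load("w1.npz")
im=cv2.imread("pics/w1.png");cv2.imwrite("pics/w1c.png",cv2.resize(im[230:400,170:490],None,fx=2.5,fy=2.5,interpolation=cv2.INTER_CUBIC))
for n,u,v,z in [("tl",418,289,72),("tm",318,288,72),("tr",213,288,72),("d2",346,338,32),("d3",287,338,32)]:
    p=unproj((u,v),z,m);print(n,p[:2].round(1),w2r(p).round(1))
E
```

```text
tl [431.   13.8] [-103.2   97. ]
tm [443.7 -80.4] [-104.6    2. ]
tr [ 458. -179.] [-105.   -97.6]
d2 [517.6 -37.8] [-25.1  33.2]
d3 [ 527.1 -103.4] [-25.4 -33.1]
```

View pics/w1c.png

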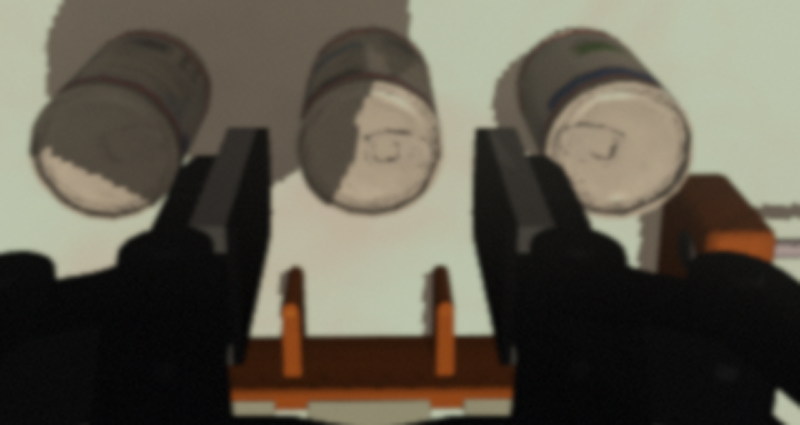

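```bash
python3 - <<'E'
from h import *
m=np.load("w1.npz")
f=lambda X,Y:((X+.5)/2.5-.5+170,(Y+.5)/2.5-.5+230)
for n,X,Y,z in [("d2",446,304,32),("d3",292,304,32),("d2b",440,266,0),("d3b",295,266,0),("wall2",446,377,32),("tl",620,148,72),("tm",370,146,72),("tr",107,146,72),("ch",738,240,58)]:
    p=unproj(f(X,Y),z,m);print(n,p[:2].round(1),w2r(p).round(1))
E
```

```text
d2 [534.3 -32.6] [-7.9 36. ]
d3 [ 544.3 -101.9] [ -8.2 -34.1]
d2b [534.8 -32.8] [-7.5 35.7]
d3b [ 545.  -103.2] [ -7.8 -35.4]
wall2 [573. -26.] [31.3 36.8]
tl [431.   13.5] [-103.3   96.8]
tm [443.8 -80.7] [-104.5    1.7]
tr [ 458.1 -179.5] [-104.9  -98.1]
ch [470.   75.9] [-55.5 152.8]
```

```bash
sed -i 's/O=np.array(\[547.4,-67.0\])/O=np.array([549.2,-66.3])/' h.py; python3 st.py -160 0.5 33
```

```text
t 1.82 pos [376.8 -88.8 219.8] rack [-173.8    3.1] F [-0.5  0.7  0.3] w 36.2 tooly az-rack -0.0014 xdown [-0.001  0.001 -1.   ]
go [ 0.934 -0.014  0.07 ]
```

Request:
play_rows(
  motion=[
    {"dx": 0.2, "dy": -0.003, "dz": 0.03, "yaw": 0},
    {"dx": 0.4, "dy": -0.006, "dz": 0.06, "yaw": 0},
    {"dx": 0.6, "dy": -0.008, "dz": 0.065, "yaw": 0},
    {"dx": 0.8, "dy": -0.008, "dz": 0.065, "yaw": 0},
    {"dx": 0.935, "dy": -0.008, "dz": 0.065, "yaw": 0},
  ],
)

```text
time: 2.23
position: [388.0, -86.2, 30.3]
eef_rot: [0.704, -0.052, 0.706, 0.054]
force: [-0.8, 0.1, 0.1]
grip_width: 36.2
```

```bash
python3 st.py -139.5 0.5 33;python3 - <<'E'
from h import *
cv2.imwrite("pics/w2.png",optics.get_image("wrist")[:,:,::-1])
E
```

```text
t 2.23 pos [388.  -86.2  30.3] rack [-162.4    4.1] F [-0.8  0.1  0.1] w 36.2 tooly az-rack 0.0026 xdown [-0.004  0.002 -1.   ]
go [-0.014 -0.018  0.114]
```

View pics/w2.png

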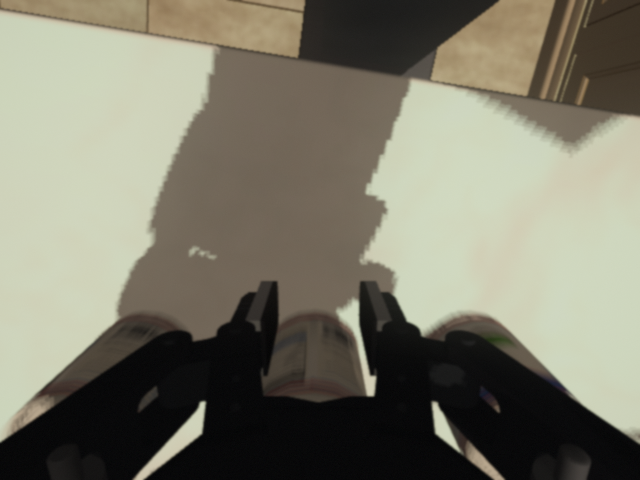

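Request:
play_rows(
  motion=[
    {"dx": 0, "dy": -0.018, "dz": 0.03, "yaw": 0},
    {"dx": 0, "dy": -0.018, "dz": 0.07, "yaw": 0},
    {"dx": 0, "dy": -0.018, "dz": 0.11, "yaw": 0},
    {"dx": 0, "dy": -0.018, "dz": 0.15, "yaw": 0},
    {"dx": 0, "dy": -0.018, "dz": 0.19, "yaw": 0},
  ],
)

```text
time: 2.7
position: [431.4, -86.8, 35.4]
eef_rot: [0.707, -0.053, 0.704, 0.052]
force: [-1.5, -0.1, -0.6]
grip_width: 36.3
```

```bash
python3 st.py -33 0 33;python3 - <<'E'
from h import *
cv2.imwrite("pics/w3.png",optics.get_image("wrist")[:,:,::-1])
c=optics.get_image("top")[165:275,160:385];cv2.imwrite("pics/t3.png",cv2.resize(c[:,:,::-1],None,fx=3.5,fy=3.5,interpolation=cv2.INTER_CUBIC))
E
```

```text
t 2.7 pos [431.4 -86.8  35.4] rack [-119.5   -2.9] F [-1.5 -0.1 -0.6] w 36.3 tooly az-rack 0.0006 xdown [ 0.004 -0.001 -1.   ]
go [0.013 0.014 0.433]
```

View pics/w3.png

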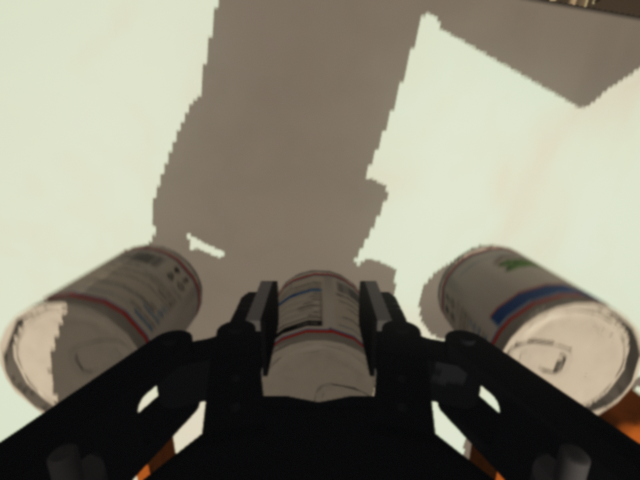

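View pics/t3.png

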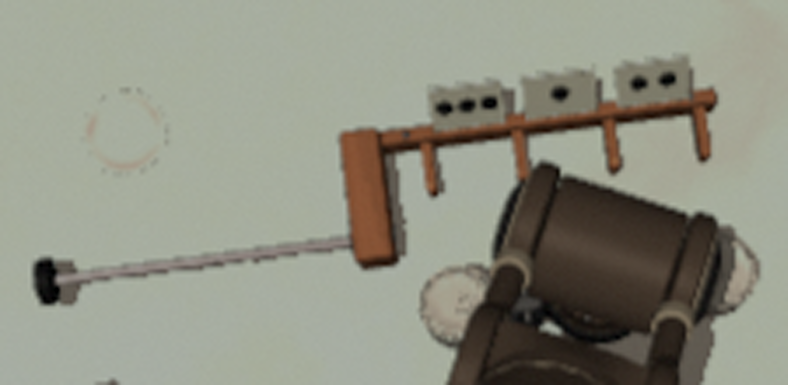

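Request:
play_rows(
  motion=[
    {"dx": 0.01, "dy": 0.006, "dz": 0.04, "yaw": 0},
    {"dx": 0.01, "dy": 0.01, "dz": 0.08, "yaw": 0},
    {"dx": 0.01, "dy": 0.01, "dz": 0.12, "yaw": 0},
    {"dx": 0.01, "dy": 0.01, "dz": 0.16, "yaw": 0},
    {"dx": 0.01, "dy": 0.01, "dz": 0.2, "yaw": 0},
  ],
)

```text
time: 3.22
position: [468.6, -78.6, 31.2]
eef_rot: [0.705, -0.052, 0.705, 0.052]
force: [-1.9, -0.3, 2.4]
grip_width: 36.6
```

```bash
python3 st.py -33 0 33;python3 - <<'E'
from h import *
cv2.imwrite("pics/w4.png",optics.get_image("wrist")[:,:,::-1])
E
python3 st.py
```

```text
t 3.22 pos [468.6 -78.6  31.2] rack [-81.6  -0.2] F [-1.9 -0.3  2.4] w 36.6 tooly az-rack 0.0002 xdown [-0.  0. -1.]
go [-0.009  0.001  0.243]
t 3.27 pos [471.  -78.8  31.7] rack [-79.2  -0.8] F [1.2 0.4 0.2] w 36.5 tooly az-rack 0.0001 xdown [ 0.003 -0.    -1.   ]
```

View pics/w4.png

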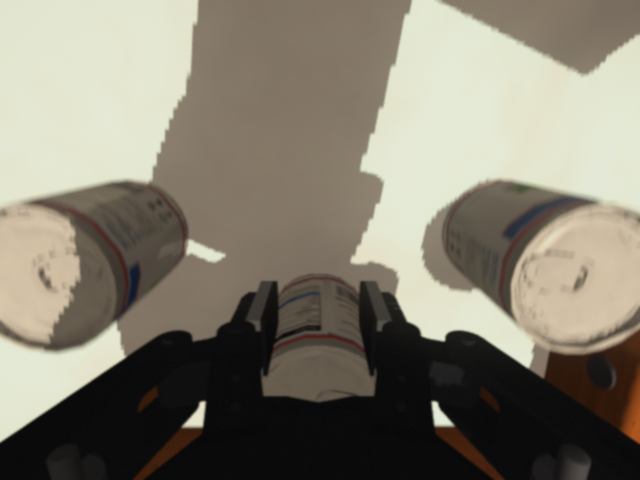

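Request:
play_rows(
  motion=[
    {"dx": 0, "dy": 0.003, "dz": 0.035, "yaw": 0},
    {"dx": 0, "dy": 0.003, "dz": 0.07, "yaw": 0},
    {"dx": 0, "dy": 0.003, "dz": 0.105, "yaw": 0},
    {"dx": 0, "dy": 0.003, "dz": 0.14, "yaw": 0},
    {"dx": 0, "dy": 0.003, "dz": 0.17, "yaw": 0},
  ],
)

```text
time: 3.68
position: [502.4, -73.0, 31.2]
eef_rot: [0.705, -0.052, 0.705, 0.052]
force: [-0.8, -0.1, 1.1]
grip_width: 36.1
```

Request:
play_rows(
  motion=[
    {"dx": 0, "dy": 0, "dz": 0.015, "yaw": 0},
    {"dx": 0, "dy": 0, "dz": 0.03, "yaw": 0},
    {"dx": 0, "dy": 0, "dz": 0.04, "yaw": 0},
    {"dx": 0, "dy": 0, "dz": 0.05, "yaw": 0},
  ],
)

```text
time: 4.02
position: [511.2, -71.5, 31.2]
eef_rot: [0.705, -0.052, 0.705, 0.052]
force: [-1.7, 0.2, 1.1]
grip_width: 36.5
```

```bash
python3 st.py -33 0 33;python3 - <<'E'
from h import *
cv2.imwrite("pics/w5.png",optics.get_image("wrist")[:,:,::-1])
E
python3 st.py
```

```text
t 4.02 pos [511.2 -71.5  31.2] rack [-38.4   0.4] F [-1.7  0.2  1.1] w 36.5 tooly az-rack 0.0003 xdown [-0.001  0.    -1.   ]
go [-0.009 -0.002  0.027]
t 4.07 pos [511.8 -71.6  31.3] rack [-37.8   0.3] F [-1.1  0.1 -0.6] w 36.4 tooly az-rack 0.0001 xdown [ 0. -0. -1.]
```

View pics/w5.png

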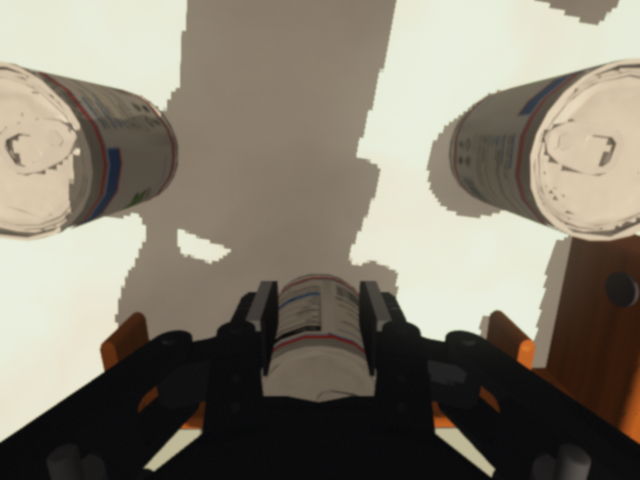

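Push on gently until the force rises.

Request:
play_rows(
  motion=[
    {"dx": 0, "dy": 0, "dz": 0.01, "yaw": 0},
    {"dx": 0, "dy": 0, "dz": 0.02, "yaw": 0},
    {"dx": 0, "dy": 0, "dz": 0.025, "yaw": 0},
    {"dx": 0, "dy": 0, "dz": 0.025, "yaw": 0},
  ],
)

```text
time: 4.4
position: [516.5, -70.9, 31.3]
eef_rot: [0.705, -0.052, 0.705, 0.052]
force: [-1.1, 0.0, 0.6]
grip_width: 36.2
```

Request:
play_rows(
  motion=[
    {"dx": 0, "dy": 0, "dz": 0.01, "yaw": 0},
    {"dx": 0, "dy": 0, "dz": 0.01, "yaw": 0},
    {"dx": 0, "dy": 0, "dz": 0.01, "yaw": 0},
  ],
)

```text
time: 4.65
position: [516.7, -70.7, 31.0]
eef_rot: [0.704, -0.052, 0.706, 0.053]
force: [-5.3, -2.1, 4.0]
grip_width: 36.5
```

```bash
python3 st.py -33 0 33
```

```text
t 4.65 pos [516.7 -70.7  31. ] rack [-32.8   0.5] F [-5.3 -2.1  4. ] w 36.5 tooly az-rack 0.0005 xdown [-0.003 -0.    -1.   ]
go [-0.01  -0.002 -0.001]
```

Request:
play_rows(
  motion=[
    {"dx": 0, "dy": 0, "dz": 0.01, "yaw": 0},
    {"dx": 0, "dy": 0, "dz": 0.01, "yaw": 0},
    {"dx": 0, "dy": 0, "dz": 0.01, "yaw": 0},
    {"dx": 0, "dy": 0, "dz": 0.01, "yaw": 0},
  ],
)

```text
time: 4.98
position: [516.8, -70.6, 30.8]
eef_rot: [0.702, -0.052, 0.708, 0.053]
force: [-8.8, -2.7, 5.6]
grip_width: 36.0
```

```bash
python3 st.py -33 0 33
```

```text
t 4.98 pos [516.8 -70.6  30.8] rack [-32.7   0.6] F [-8.8 -2.7  5.6] w 36.0 tooly az-rack 0.0008 xdown [-0.008 -0.    -1.   ]
go [-0.011 -0.003 -0.002]
```

Request:
play_rows(
  motion=[
    {"dx": 0, "dy": 0, "dz": -0.06, "yaw": 0},
    {"dx": -0.1, "dy": 0, "dz": -0.12, "yaw": 0},
    {"dx": -0.3, "dy": 0, "dz": -0.14, "yaw": 0},
    {"dx": -0.5, "dy": 0, "dz": -0.18, "yaw": 0},
    {"dx": -0.6, "dy": -0.05, "dz": -0.3, "yaw": 0},
  ],
)

```text
time: 5.4
position: [468.2, -89.2, 156.6]
eef_rot: [0.71, -0.054, 0.701, 0.052]
force: [1.3, -1.1, 1.0]
grip_width: 36.5
```

Request:
play_rows(
  motion=[
    {"dx": 0, "dy": -0.1, "dz": -0.1, "yaw": 0},
    {"dx": 0, "dy": -0.2, "dz": -0.2, "yaw": 0},
    {"dx": 0, "dy": -0.3, "dz": -0.3, "yaw": 0},
    {"dx": 0, "dy": -0.4, "dz": -0.36, "yaw": 0},
    {"dx": 0, "dy": -0.445, "dz": -0.38, "yaw": 0},
  ],
)

```text
time: 5.82
position: [400.1, -190.4, 151.9]
eef_rot: [0.706, -0.052, 0.704, 0.051]
force: [0.7, -0.6, -0.9]
grip_width: 36.4
```

Request:
play_rows(
  motion=[
    {"dx": 0, "dy": 0, "dz": 0, "yaw": 0},
    {"dx": 0, "dy": 0, "dz": 0, "yaw": 0},
  ],
)

```text
time: 5.98
position: [401.2, -188.5, 151.5]
eef_rot: [0.706, -0.052, 0.705, 0.052]
force: [-0.2, 0.6, 0.2]
grip_width: 36.3
```

```bash
python3 st.py -160 -98 33;python3 - <<'E'
from h import *
m=optics.camera_model("wrist");np.savez("w6.npz",K=m["K"],world_to_cam=m["world_to_cam"])
cv2.imwrite("pics/w6.png",optics.get_image("wrist")[:,:,::-1])
c=optics.get_image("top")[165:275,160:385];cv2.imwrite("pics/t6.png",cv2.resize(c[:,:,::-1],None,fx=3.5,fy=3.5,interpolation=cv2.INTER_CUBIC))
E
```

```text
t 5.98 pos [ 401.2 -188.5  151.5] rack [-164.4  -99. ] F [-0.2  0.6  0.2] w 36.3 tooly az-rack -0.0016 xdown [ 0.002  0.    -1.   ]
go [0.593 0.005 0.021]
```

View pics/w6.png

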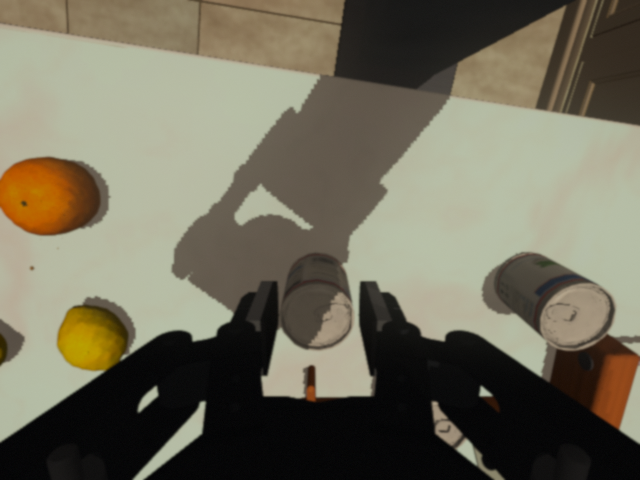

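View pics/t6.png

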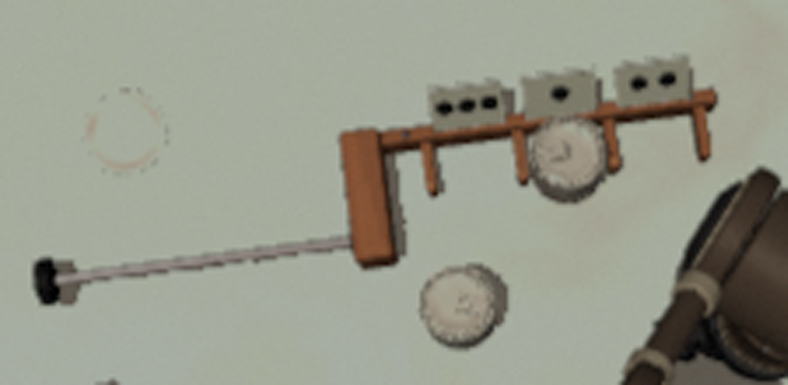

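Request:
play_rows(
  motion=[
    {"dx": 0.15, "dy": 0, "dz": 0, "yaw": 0},
    {"dx": 0.35, "dy": 0, "dz": 0.01, "yaw": 0},
    {"dx": 0.5, "dy": 0, "dz": 0.02, "yaw": 0},
    {"dx": 0.59, "dy": 0, "dz": 0.02, "yaw": 0},
    {"dx": 0.59, "dy": 0, "dz": 0.02, "yaw": 0},
  ],
)

```text
time: 6.5
position: [401.2, -184.4, 29.3]
eef_rot: [0.702, -0.051, 0.708, 0.055]
force: [-0.6, 0.6, -0.2]
grip_width: 36.4
```

Request:
play_rows(
  motion=[
    {"dx": 0, "dy": 0, "dz": 0.035, "yaw": 0},
    {"dx": 0, "dy": 0, "dz": 0.07, "yaw": 0},
    {"dx": 0, "dy": 0, "dz": 0.1, "yaw": 0},
    {"dx": 0, "dy": 0, "dz": 0.12, "yaw": 0},
    {"dx": 0, "dy": 0, "dz": 0.12, "yaw": 0},
  ],
)

```text
time: 6.92
position: [430.8, -184.9, 34.9]
eef_rot: [0.706, -0.053, 0.704, 0.052]
force: [0.7, -1.2, 0.5]
grip_width: 36.2
```

```bash
python3 st.py -33 -71 33;python3 - <<'E'
from h import *
cv2.imwrite("pics/w7.png",optics.get_image("wrist")[:,:,::-1])
E
```

```text
t 6.92 pos [ 430.8 -184.9   34.9] rack [-134.6  -99.8] F [ 0.7 -1.2  0.5] w 36.2 tooly az-rack 0.0011 xdown [ 0.004 -0.002 -1.   ]
go [0.011 0.144 0.508]
```

View pics/w7.png

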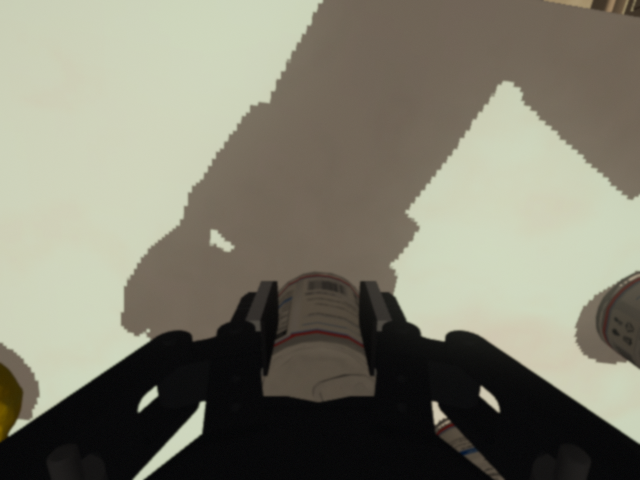

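Request:
play_rows(
  motion=[
    {"dx": 0, "dy": 0.012, "dz": 0.03, "yaw": 0},
    {"dx": 0, "dy": 0.027, "dz": 0.06, "yaw": 0},
    {"dx": 0, "dy": 0.042, "dz": 0.09, "yaw": 0},
    {"dx": 0, "dy": 0.057, "dz": 0.12, "yaw": 0},
    {"dx": 0, "dy": 0.072, "dz": 0.15, "yaw": 0},
  ],
)

```text
time: 7.38
position: [456.0, -165.1, 33.3]
eef_rot: [0.705, -0.052, 0.705, 0.052]
force: [-1.5, -0.9, 1.7]
grip_width: 36.4
```

Request:
play_rows(
  motion=[
    {"dx": 0, "dy": 0.015, "dz": 0.03, "yaw": 0},
    {"dx": 0, "dy": 0.03, "dz": 0.06, "yaw": 0},
    {"dx": 0, "dy": 0.045, "dz": 0.09, "yaw": 0},
    {"dx": 0, "dy": 0.06, "dz": 0.12, "yaw": 0},
    {"dx": 0, "dy": 0.072, "dz": 0.15, "yaw": 0},
  ],
)

```text
time: 7.8
position: [483.5, -146.3, 33.2]
eef_rot: [0.705, -0.052, 0.705, 0.052]
force: [-1.7, -0.7, 1.1]
grip_width: 36.2
```

```bash
python3 st.py -33 -71 33;python3 - <<'E'
from h import *
cv2.imwrite("pics/w8.png",optics.get_image("wrist")[:,:,::-1])
E
python3 st.py -33 -71 33
```

```text
t 7.8 pos [ 483.5 -146.3   33.2] rack [-76.8 -69.4] F [-1.7 -0.7  1.1] w 36.2 tooly az-rack 0.0004 xdown [-0.  0. -1.]
go [ 0.001 -0.008  0.219]
t 7.85 pos [ 484.9 -146.    33.4] rack [-75.3 -69.3] F [ 0.1 -0.7 -0.5] w 36.3 tooly az-rack 0.0004 xdown [ 0.002  0.    -1.   ]
go [ 0.002 -0.008  0.212]
```

View pics/w8.png

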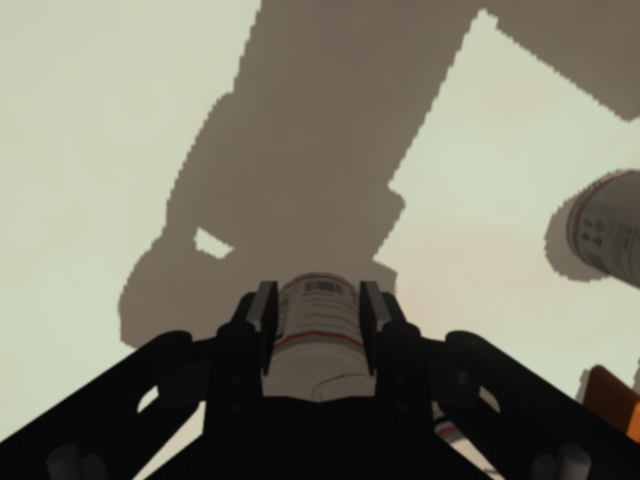

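Request:
play_rows(
  motion=[
    {"dx": 0, "dy": -0.003, "dz": 0.03, "yaw": 0},
    {"dx": 0, "dy": -0.007, "dz": 0.06, "yaw": 0},
    {"dx": 0, "dy": -0.007, "dz": 0.09, "yaw": 0},
    {"dx": 0, "dy": -0.007, "dz": 0.12, "yaw": 0},
    {"dx": 0, "dy": -0.007, "dz": 0.15, "yaw": 0},
  ],
)

```text
time: 8.27
position: [513.7, -143.8, 33.2]
eef_rot: [0.705, -0.052, 0.705, 0.052]
force: [-0.8, -1.6, 0.4]
grip_width: 36.7
```

Request:
play_rows(
  motion=[
    {"dx": 0, "dy": 0, "dz": 0.015, "yaw": 0},
    {"dx": 0, "dy": 0, "dz": 0.03, "yaw": 0},
    {"dx": 0, "dy": 0, "dz": 0.045, "yaw": 0},
    {"dx": 0, "dy": 0, "dz": 0.055, "yaw": 0},
    {"dx": 0, "dy": 0, "dz": 0.06, "yaw": 0},
  ],
)

```text
time: 8.68
position: [525.1, -141.9, 33.3]
eef_rot: [0.705, -0.052, 0.705, 0.052]
force: [-0.9, -0.0, -0.4]
grip_width: 36.4
```

Request:
play_rows(
  motion=[
    {"dx": 0, "dy": 0, "dz": 0.008, "yaw": 0},
    {"dx": 0, "dy": 0, "dz": 0.015, "yaw": 0},
    {"dx": 0, "dy": 0, "dz": 0.015, "yaw": 0},
  ],
)

```text
time: 8.93
position: [527.6, -141.5, 33.2]
eef_rot: [0.705, -0.052, 0.705, 0.052]
force: [-1.7, 0.1, 0.1]
grip_width: 36.2
```

```bash
python3 st.py -33 -71 33
```

```text
t 8.93 pos [ 527.6 -141.5   33.2] rack [-32.5 -71.2] F [-1.7  0.1  0.1] w 36.2 tooly az-rack 0.0003 xdown [-0.001  0.    -1.   ]
go [ 0.001  0.001 -0.003]
```

Request:
play_rows(
  motion=[
    {"dx": 0, "dy": 0, "dz": 0.008, "yaw": 0},
    {"dx": 0, "dy": 0, "dz": 0.015, "yaw": 0},
    {"dx": 0, "dy": 0, "dz": 0.02, "yaw": 0},
    {"dx": 0, "dy": 0, "dz": 0.02, "yaw": 0},
  ],
)

```text
time: 9.27
position: [527.9, -141.2, 32.9]
eef_rot: [0.702, -0.052, 0.708, 0.053]
force: [-9.7, -3.7, 7.8]
grip_width: 36.3
```

```bash
python3 st.py -33 -71 33
```

```text
t 9.27 pos [ 527.9 -141.2   32.9] rack [-32.1 -70.9] F [-9.7 -3.7  7.8] w 36.3 tooly az-rack 0.0012 xdown [-0.009  0.    -1.   ]
go [-0.001 -0.    -0.004]
```

Request:
play_rows(
  motion=[
    {"dx": 0, "dy": 0, "dz": -0.06, "yaw": 0},
    {"dx": -0.1, "dy": 0, "dz": -0.12, "yaw": 0},
    {"dx": -0.3, "dy": 0, "dz": -0.14, "yaw": 0},
    {"dx": -0.5, "dy": 0, "dz": -0.18, "yaw": 0},
    {"dx": -0.6, "dy": 0.05, "dz": -0.3, "yaw": 0},
  ],
)

```text
time: 9.68
position: [477.3, -142.5, 159.1]
eef_rot: [0.71, -0.054, 0.701, 0.05]
force: [-0.2, -0.1, 1.4]
grip_width: 36.4
```

Request:
play_rows(
  motion=[
    {"dx": 0, "dy": 0.16, "dz": -0.08, "yaw": 0},
    {"dx": 0, "dy": 0.32, "dz": -0.16, "yaw": 0},
    {"dx": 0, "dy": 0.48, "dz": -0.24, "yaw": 0},
    {"dx": 0, "dy": 0.64, "dz": -0.32, "yaw": 0},
    {"dx": 0, "dy": 0.785, "dz": -0.38, "yaw": 0},
  ],
)

```text
time: 10.1
position: [371.6, 5.5, 153.4]
eef_rot: [0.706, -0.052, 0.705, 0.052]
force: [0.9, 1.4, 0.1]
grip_width: 36.3
```

Request:
play_rows(
  motion=[
    {"dx": 0, "dy": 0, "dz": 0, "yaw": 0},
    {"dx": 0, "dy": 0, "dz": 0, "yaw": 0},
  ],
)

```text
time: 10.27
position: [372.6, 5.2, 153.6]
eef_rot: [0.706, -0.054, 0.704, 0.053]
force: [-0.0, -0.3, 0.7]
grip_width: 36.4
```

```bash
python3 st.py -160 96 33;python3 - <<'E'
from h import *
m=optics.camera_model("wrist");np.savez("w9.npz",K=m["K"],world_to_cam=m["world_to_cam"])
cv2.imwrite("pics/w9.png",optics.get_image("wrist")[:,:,::-1])
c=optics.get_image("top")[165:275,160:385];cv2.imwrite("pics/t9.png",cv2.resize(c[:,:,::-1],None,fx=3.5,fy=3.5,interpolation=cv2.INTER_CUBIC))
E
```

```text
t 10.27 pos [372.6   5.2 153.6] rack [-164.1   96.7] F [-0.  -0.3  0.7] w 36.4 tooly az-rack 0.0032 xdown [ 0.002 -0.    -1.   ]
go [ 0.603 -0.003  0.019]
```

View pics/w9.png

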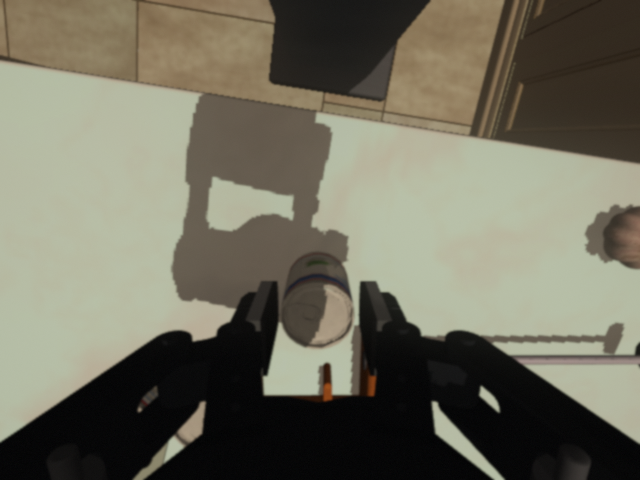

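View pics/t9.png

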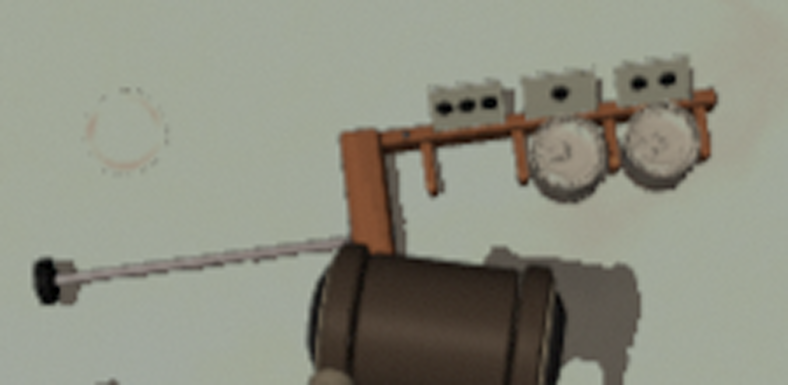

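Request:
play_rows(
  motion=[
    {"dx": 0.15, "dy": 0, "dz": 0, "yaw": 0},
    {"dx": 0.35, "dy": 0, "dz": 0.01, "yaw": 0},
    {"dx": 0.5, "dy": 0, "dz": 0.02, "yaw": 0},
    {"dx": 0.595, "dy": 0, "dz": 0.02, "yaw": 0},
    {"dx": 0.595, "dy": 0, "dz": 0.02, "yaw": 0},
  ],
)

```text
time: 10.78
position: [373.8, 4.1, 30.8]
eef_rot: [0.702, -0.051, 0.708, 0.052]
force: [-1.0, -0.0, 0.7]
grip_width: 36.1
```

Request:
play_rows(
  motion=[
    {"dx": 0, "dy": 0, "dz": 0.035, "yaw": 0},
    {"dx": 0, "dy": 0, "dz": 0.07, "yaw": 0},
    {"dx": 0, "dy": 0, "dz": 0.1, "yaw": 0},
    {"dx": 0, "dy": 0, "dz": 0.12, "yaw": 0},
    {"dx": 0, "dy": 0, "dz": 0.12, "yaw": 0},
  ],
)

```text
time: 11.2
position: [403.4, 8.2, 35.8]
eef_rot: [0.707, -0.053, 0.704, 0.052]
force: [0.3, 0.7, 0.1]
grip_width: 36.1
```

```bash
python3 st.py -33 71 33;python3 - <<'E'
from h import *
cv2.imwrite("pics/w10.png",optics.get_image("wrist")[:,:,::-1])
E
```

```text
t 11.2 pos [403.4   8.2  35.8] rack [-133.2   95.2] F [0.3 0.7 0.1] w 36.1 tooly az-rack 0.0004 xdown [ 0.005 -0.    -1.   ]
go [ 0.016 -0.121  0.501]
```

View pics/w10.png

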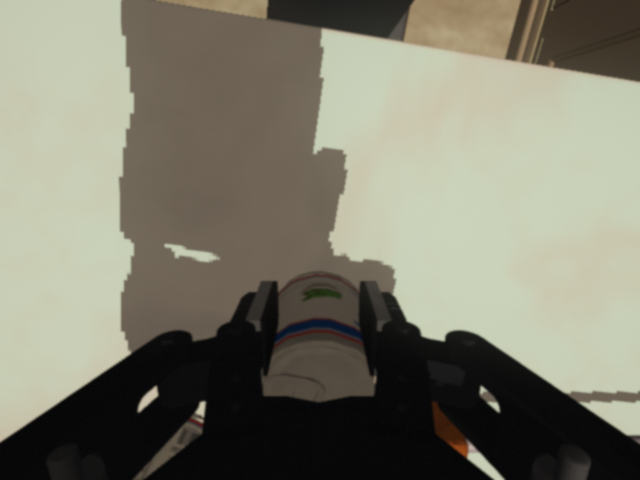

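Request:
play_rows(
  motion=[
    {"dx": 0, "dy": -0.012, "dz": 0.03, "yaw": 0},
    {"dx": 0, "dy": -0.026, "dz": 0.06, "yaw": 0},
    {"dx": 0, "dy": -0.04, "dz": 0.09, "yaw": 0},
    {"dx": 0, "dy": -0.054, "dz": 0.12, "yaw": 0},
    {"dx": 0, "dy": -0.068, "dz": 0.15, "yaw": 0},
  ],
)

```text
time: 11.67
position: [432.6, -1.0, 34.3]
eef_rot: [0.705, -0.052, 0.705, 0.052]
force: [-1.6, 0.7, 1.1]
grip_width: 36.2
```

Request:
play_rows(
  motion=[
    {"dx": 0, "dy": -0.014, "dz": 0.03, "yaw": 0},
    {"dx": 0, "dy": -0.028, "dz": 0.06, "yaw": 0},
    {"dx": 0, "dy": -0.042, "dz": 0.09, "yaw": 0},
    {"dx": 0, "dy": -0.053, "dz": 0.12, "yaw": 0},
  ],
)

```text
time: 12.0
position: [457.9, -8.0, 34.2]
eef_rot: [0.705, -0.052, 0.705, 0.052]
force: [-1.2, 0.4, 1.9]
grip_width: 36.2
```

```bash
python3 st.py -33 71 33;python3 - <<'E'
from h import *
cv2.imwrite("pics/w11.png",optics.get_image("wrist")[:,:,::-1])
E
python3 st.py -33 71 33
```

```text
t 12.0 pos [457.9  -8.   34.2] rack [-81.7  71.1] F [-1.2  0.4  1.9] w 36.2 tooly az-rack 0.0 xdown [-0. -0. -1.]
go [ 0.006 -0.001  0.243]
t 12.05 pos [459.9  -8.3  34.6] rack [-79.7  70.6] F [ 0.3 -0.7 -0.4] w 36.5 tooly az-rack -0.0 xdown [ 0.003 -0.    -1.   ]
go [0.009 0.002 0.234]
```

View pics/w11.png

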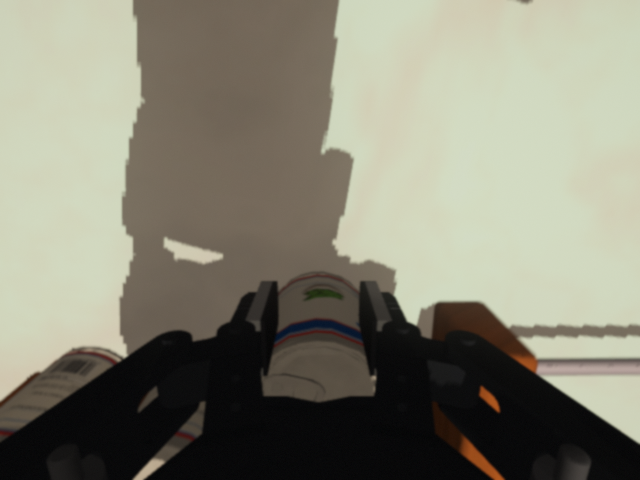

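Request:
play_rows(
  motion=[
    {"dx": 0, "dy": 0, "dz": 0.03, "yaw": 0},
    {"dx": 0, "dy": 0, "dz": 0.06, "yaw": 0},
    {"dx": 0, "dy": 0, "dz": 0.09, "yaw": 0},
    {"dx": 0, "dy": 0, "dz": 0.12, "yaw": 0},
    {"dx": 0, "dy": 0, "dz": 0.14, "yaw": 0},
  ],
)

```text
time: 12.47
position: [486.1, -3.4, 34.4]
eef_rot: [0.706, -0.052, 0.705, 0.052]
force: [-0.7, -0.7, -0.3]
grip_width: 36.0
```

Request:
play_rows(
  motion=[
    {"dx": 0, "dy": 0, "dz": 0.02, "yaw": 0},
    {"dx": 0, "dy": 0, "dz": 0.04, "yaw": 0},
    {"dx": 0, "dy": 0, "dz": 0.055, "yaw": 0},
    {"dx": 0, "dy": 0, "dz": 0.07, "yaw": 0},
    {"dx": 0, "dy": 0, "dz": 0.08, "yaw": 0},
  ],
)

```text
time: 12.88
position: [501.2, -1.1, 34.3]
eef_rot: [0.705, -0.052, 0.705, 0.052]
force: [-0.9, -0.3, -0.2]
grip_width: 36.3
```

Request:
play_rows(
  motion=[
    {"dx": 0, "dy": 0, "dz": 0.01, "yaw": 0},
    {"dx": 0, "dy": 0, "dz": 0.015, "yaw": 0},
    {"dx": 0, "dy": 0, "dz": 0.015, "yaw": 0},
  ],
)

```text
time: 13.13
position: [504.1, -0.7, 34.3]
eef_rot: [0.705, -0.052, 0.705, 0.052]
force: [-0.1, 0.1, -0.4]
grip_width: 36.5
```

```bash
python3 st.py -33 71 33
```

```text
t 13.13 pos [504.1  -0.7  34.3] rack [-34.9  71.5] F [-0.1  0.1 -0.4] w 36.5 tooly az-rack 0.0002 xdown [ 0. -0. -1.]
go [ 0.007 -0.002  0.01 ]
```

Request:
play_rows(
  motion=[
    {"dx": 0, "dy": 0, "dz": 0.01, "yaw": 0},
    {"dx": 0, "dy": 0, "dz": 0.02, "yaw": 0},
    {"dx": 0, "dy": 0, "dz": 0.03, "yaw": 0},
    {"dx": 0, "dy": 0, "dz": 0.03, "yaw": 0},
    {"dx": 0, "dy": 0, "dz": 0.03, "yaw": 0},
  ],
)

```text
time: 13.55
position: [505.9, -0.2, 33.8]
eef_rot: [0.702, -0.053, 0.708, 0.053]
force: [-9.0, -1.6, 6.6]
grip_width: 36.3
```

```bash
python3 st.py -33 71 33
```

```text
t 13.55 pos [ 5.059e+02 -2.000e-01  3.380e+01] rack [-33.1  71.7] F [-9.  -1.6  6.6] w 36.3 tooly az-rack 0.0008 xdown [-0.009 -0.001 -1.   ]
go [ 0.004 -0.004  0.001]
```

Request:
play_rows(
  motion=[
    {"dx": 0, "dy": 0, "dz": -0.06, "yaw": 0},
    {"dx": -0.1, "dy": 0, "dz": -0.14, "yaw": 0},
    {"dx": -0.3, "dy": 0, "dz": -0.16, "yaw": 0},
    {"dx": -0.5, "dy": 0, "dz": -0.16, "yaw": 0},
    {"dx": -0.6, "dy": 0, "dz": -0.16, "yaw": 0},
  ],
)

```text
time: 13.97
position: [480.9, -4.9, 158.8]
eef_rot: [0.708, -0.053, 0.702, 0.052]
force: [1.7, 1.0, 1.1]
grip_width: 36.6
```

Request:
play_rows(
  motion=[
    {"dx": -0.04, "dy": 0.12, "dz": 0.0, "yaw": 0},
    {"dx": -0.04, "dy": 0.32, "dz": 0.0, "yaw": 0},
    {"dx": -0.04, "dy": 0.52, "dz": 0.02, "yaw": 0},
    {"dx": -0.04, "dy": 0.72, "dz": 0.03, "yaw": 0},
    {"dx": -0.04, "dy": 0.92, "dz": 0.04, "yaw": 0},
  ],
  fingers=-1,
)

```text
time: 14.38
position: [459.4, 180.5, 163.1]
eef_rot: [0.706, -0.052, 0.704, 0.052]
force: [0.3, 0.2, 0.8]
grip_width: 0.3
```

Request:
play_rows(
  motion=[
    {"dx": 0, "dy": 0.2, "dz": 0.02, "yaw": 0},
    {"dx": 0, "dy": 0.4, "dz": 0.04, "yaw": 0},
    {"dx": 0, "dy": 0.6, "dz": 0.05, "yaw": 0},
    {"dx": 0, "dy": 0.8, "dz": 0.05, "yaw": 0},
    {"dx": 0, "dy": 0.97, "dz": 0.05, "yaw": 0},
  ],
)

```text
time: 14.8
position: [440.0, 375.2, 162.7]
eef_rot: [0.706, -0.052, 0.704, 0.053]
force: [0.6, -0.9, -0.1]
grip_width: 0.0
```

Request:
play_rows(
  motion=[
    {"dx": 0, "dy": 0, "dz": 0, "yaw": 0},
    {"dx": 0, "dy": 0, "dz": 0, "yaw": 0},
  ],
)

```text
time: 14.97
position: [439.9, 373.9, 162.4]
eef_rot: [0.705, -0.053, 0.705, 0.054]
force: [0.1, -1.2, -0.2]
grip_width: -0.1
```

```bash
python3 st.py -41 450 45;python3 - <<'E'
from h import *
m=optics.camera_model("wrist");np.savez("w12.npz",K=m["K"],world_to_cam=m["world_to_cam"])
print(proj(np.append(r2w(-41,405),40),m),proj(np.append(r2w(-41,405),58),m))
cv2.imwrite("pics/w12.png",optics.get_image("wrist")[:,:,::-1])
c=optics.get_image("top")[165:275,160:385];cv2.imwrite("pics/t12.png",cv2.resize(c[:,:,::-1],None,fx=3.5,fy=3.5,interpolation=cv2.INTER_CUBIC))
E
```

```text
t 14.97 pos [439.9 373.9 162.4] rack [-43.2 451.5] F [ 0.1 -1.2 -0.2] w -0.1 tooly az-rack 0.0038 xdown [ 0.001  0.001 -1.   ]
go [ 0.587 -0.008  0.01 ]
[262.14409899 227.99273349] [258.55272474 233.90883967]
```

View pics/w12.png

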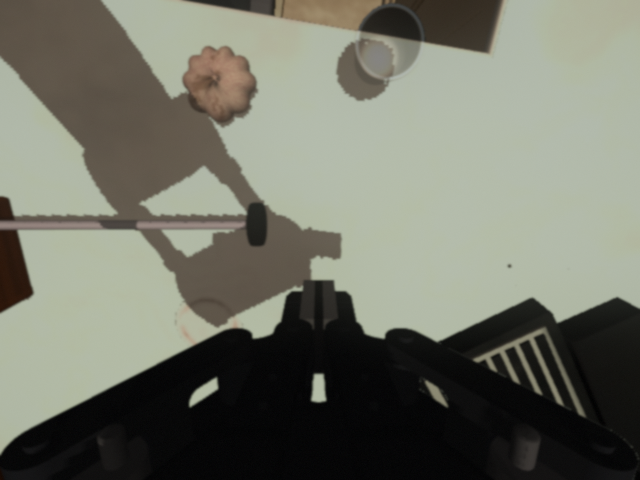

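View pics/t12.png

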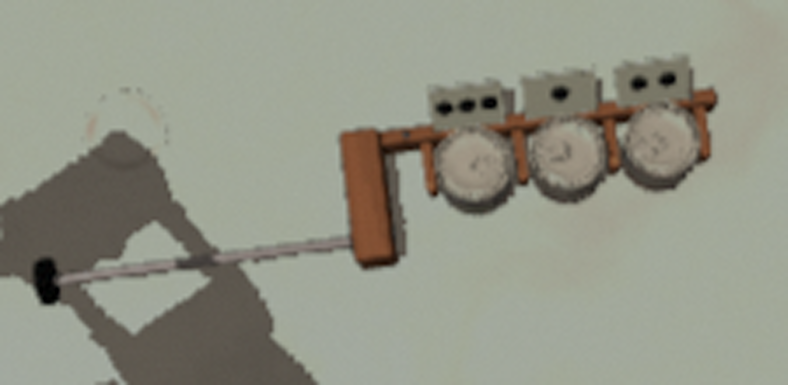

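Request:
play_rows(
  motion=[
    {"dx": 0.15, "dy": 0, "dz": 0, "yaw": 0},
    {"dx": 0.35, "dy": 0, "dz": 0.005, "yaw": 0},
    {"dx": 0.5, "dy": 0, "dz": 0.005, "yaw": 0},
    {"dx": 0.59, "dy": 0, "dz": 0.005, "yaw": 0},
    {"dx": 0.59, "dy": 0, "dz": 0.005, "yaw": 0},
  ],
)

```text
time: 15.48
position: [437.8, 367.4, 39.4]
eef_rot: [0.702, -0.053, 0.708, 0.049]
force: [-1.8, -1.3, -0.7]
grip_width: -0.1
```

Request:
play_rows(
  motion=[
    {"dx": 0, "dy": -0.02, "dz": 0, "yaw": 0},
    {"dx": 0, "dy": -0.05, "dz": 0, "yaw": 0},
    {"dx": 0, "dy": -0.08, "dz": 0, "yaw": 0},
    {"dx": 0, "dy": -0.1, "dz": 0, "yaw": 0},
    {"dx": 0, "dy": -0.1, "dz": 0, "yaw": 0},
  ],
)

```text
time: 15.9
position: [445.2, 351.7, 45.9]
eef_rot: [0.706, -0.052, 0.704, 0.052]
force: [-1.0, -0.2, -0.0]
grip_width: -0.1
```

```bash
python3 st.py -41 200 43;python3 - <<'E'
from h import *
cv2.imwrite("pics/w13.png",optics.get_image("wrist")[:,:,::-1])
E
```

```text
t 15.9 pos [445.2 351.7  45.9] rack [-41.3 428.8] F [-1.  -0.2 -0. ] w -0.1 tooly az-rack -0.001 xdown [ 0.002  0.001 -1.   ]
go [ 0.013 -1.144  0.002]
```

View pics/w13.png

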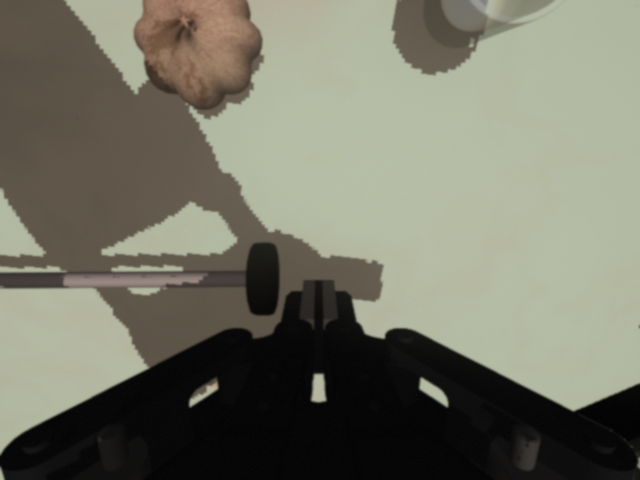

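Request:
play_rows(
  motion=[
    {"dx": 0, "dy": -0.03, "dz": -0.02, "yaw": 0},
    {"dx": 0, "dy": -0.07, "dz": -0.02, "yaw": 0},
    {"dx": 0, "dy": -0.13, "dz": -0.02, "yaw": 0},
    {"dx": 0, "dy": -0.19, "dz": -0.02, "yaw": 0},
    {"dx": 0, "dy": -0.25, "dz": -0.02, "yaw": 0},
  ],
)

```text
time: 16.37
position: [447.4, 301.3, 44.4]
eef_rot: [0.705, -0.052, 0.705, 0.053]
force: [-1.5, 2.0, 1.8]
grip_width: -0.0
```

```bash
python3 st.py -45 200 43;python3 - <<'E'
from h import *
cv2.imwrite("pics/w14.png",optics.get_image("wrist")[:,:,::-1])
E
```

```text
t 16.37 pos [447.4 301.3  44.4] rack [-46.4 378.6] F [-1.5  2.   1.8] w -0.0 tooly az-rack 0.0002 xdown [ 0.  0. -1.]
go [ 0.007 -0.893  0.007]
```

View pics/w14.png

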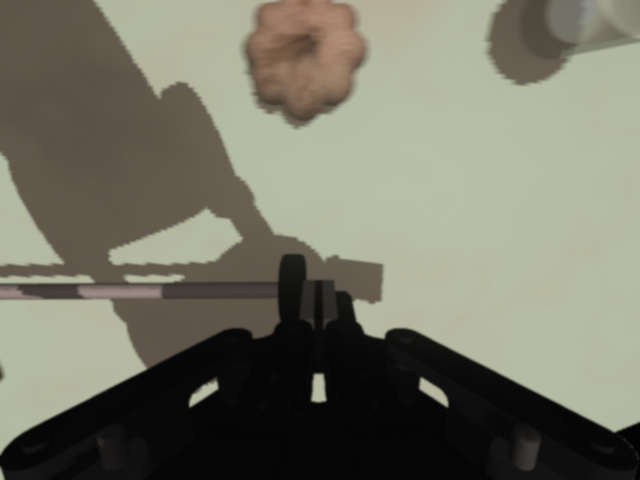

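Request:
play_rows(
  motion=[
    {"dx": 0, "dy": -0.07, "dz": 0, "yaw": 0},
    {"dx": 0, "dy": -0.14, "dz": 0, "yaw": 0},
    {"dx": 0, "dy": -0.21, "dz": 0, "yaw": 0},
    {"dx": 0, "dy": -0.28, "dz": 0, "yaw": 0},
    {"dx": 0, "dy": -0.35, "dz": 0, "yaw": 0},
  ],
)

```text
time: 16.83
position: [458.3, 231.9, 44.3]
eef_rot: [0.706, -0.052, 0.705, 0.052]
force: [0.3, 2.2, -1.3]
grip_width: 0.3
```

Request:
play_rows(
  motion=[
    {"dx": 0, "dy": -0.07, "dz": 0, "yaw": 0},
    {"dx": 0, "dy": -0.14, "dz": 0, "yaw": 0},
    {"dx": 0, "dy": -0.21, "dz": 0, "yaw": 0},
    {"dx": 0, "dy": -0.28, "dz": 0, "yaw": 0},
    {"dx": 0, "dy": -0.32, "dz": 0, "yaw": 0},
  ],
)

```text
time: 17.25
position: [467.9, 168.1, 44.3]
eef_rot: [0.706, -0.052, 0.705, 0.052]
force: [0.3, 1.6, -0.1]
grip_width: -0.2
```

```bash
python3 st.py -45 200 43;python3 - <<'E'
from h import *
cv2.imwrite("pics/w15.png",optics.get_image("wrist")[:,:,::-1])
E
python3 st.py -45 200 43
```

```text
t 17.25 pos [467.9 168.1  44.3] rack [-45.8 243.8] F [ 0.3  1.6 -0.1] w -0.2 tooly az-rack -0.001 xdown [ 0.001  0.    -1.   ]
go [ 0.007 -0.219  0.004]
t 17.3 pos [467.7 167.2  44.3] rack [-46.2 243. ] F [ 1.1 -1.5 -0.6] w 0.2 tooly az-rack -0.0012 xdown [ 0.    -0.001 -1.   ]
go [ 0.007 -0.215  0.006]
```

View pics/w15.png

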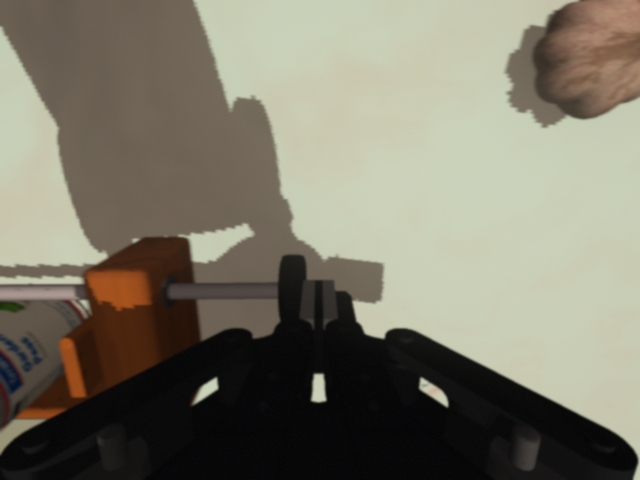

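Request:
play_rows(
  motion=[
    {"dx": 0, "dy": -0.05, "dz": 0, "yaw": 0},
    {"dx": 0, "dy": -0.1, "dz": 0, "yaw": 0},
    {"dx": 0, "dy": -0.14, "dz": 0, "yaw": 0},
    {"dx": 0, "dy": -0.17, "dz": 0, "yaw": 0},
    {"dx": 0, "dy": -0.2, "dz": 0, "yaw": 0},
  ],
)

```text
time: 17.72
position: [473.3, 129.6, 44.3]
eef_rot: [0.705, -0.052, 0.705, 0.052]
force: [0.1, 1.1, 0.3]
grip_width: -0.1
```

Request:
play_rows(
  motion=[
    {"dx": 0, "dy": -0.01, "dz": 0, "yaw": 0},
    {"dx": 0, "dy": -0.02, "dz": 0, "yaw": 0},
    {"dx": 0, "dy": -0.03, "dz": 0, "yaw": 0},
    {"dx": 0, "dy": -0.03, "dz": 0, "yaw": 0},
  ],
)

```text
time: 18.05
position: [473.9, 123.9, 44.3]
eef_rot: [0.705, -0.053, 0.705, 0.052]
force: [0.1, 0.7, 0.3]
grip_width: 0.0
```

```bash
python3 st.py -45 194 43;python3 - <<'E'
from h import *
cv2.imwrite("pics/w16.png",optics.get_image("wrist")[:,:,::-1])
E
python3 st.py -45 194 43
```

```text
t 18.05 pos [473.9 123.9  44.3] rack [-46.4 199.3] F [0.1 0.7 0.3] w 0.0 tooly az-rack 0.0005 xdown [-0. -0. -1.]
go [ 0.006 -0.026  0.007]
t 18.1 pos [473.6 123.9  44.2] rack [-46.7 199.3] F [ 0.5 -0.6  0.2] w -0.2 tooly az-rack 0.0006 xdown [-0.001 -0.001 -1.   ]
go [ 0.006 -0.026  0.009]
```

View pics/w16.png

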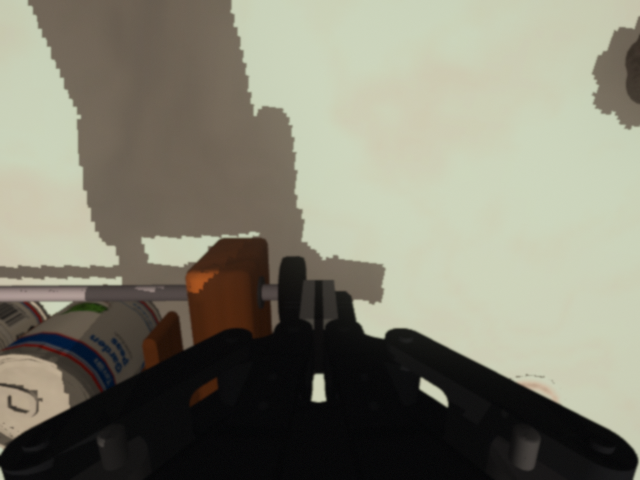

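Continue slowly until the stop shows in the force.

Request:
play_rows(
  motion=[
    {"dx": 0, "dy": -0.015, "dz": 0, "yaw": 0},
    {"dx": 0, "dy": -0.03, "dz": 0, "yaw": 0},
    {"dx": 0, "dy": -0.03, "dz": 0, "yaw": 0},
    {"dx": 0, "dy": -0.03, "dz": 0, "yaw": 0},
  ],
)

```text
time: 18.43
position: [474.6, 118.0, 44.2]
eef_rot: [0.705, -0.053, 0.705, 0.052]
force: [-0.2, 0.5, 0.8]
grip_width: 0.4
```

Request:
play_rows(
  motion=[
    {"dx": 0, "dy": -0.01, "dz": 0, "yaw": 0},
    {"dx": 0, "dy": -0.02, "dz": 0, "yaw": 0},
    {"dx": 0, "dy": -0.02, "dz": 0, "yaw": 0},
    {"dx": 0, "dy": -0.02, "dz": 0, "yaw": 0},
  ],
)

```text
time: 18.77
position: [474.9, 116.4, 44.2]
eef_rot: [0.705, -0.05, 0.706, 0.053]
force: [-1.5, 9.2, 0.2]
grip_width: -0.4
```

```bash
python3 st.py -45 194 43;python3 - <<'E'
from h import *
cv2.imwrite("pics/w17.png",optics.get_image("wrist")[:,:,::-1])
E
```

```text
t 18.77 pos [474.9 116.4  44.2] rack [-46.6 191.6] F [-1.5  9.2  0.2] w -0.4 tooly az-rack -0.0021 xdown [-0.001  0.004 -1.   ]
go [0.006 0.012 0.008]
```

View pics/w17.png

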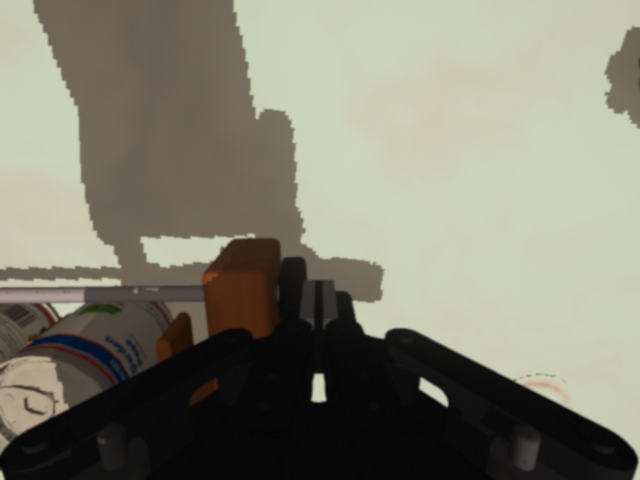

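Request:
play_rows(
  motion=[
    {"dx": 0, "dy": -0.008, "dz": 0, "yaw": 0},
    {"dx": 0, "dy": -0.008, "dz": 0, "yaw": 0},
    {"dx": 0, "dy": -0.008, "dz": 0, "yaw": 0},
  ],
)

```text
time: 19.07
position: [474.9, 116.2, 44.2]
eef_rot: [0.705, -0.049, 0.706, 0.053]
force: [-2.4, 13.5, -0.8]
grip_width: -0.4
```

Request:
play_rows(
  motion=[
    {"dx": 0, "dy": 0.08, "dz": 0, "yaw": 0},
    {"dx": 0, "dy": 0.25, "dz": 0, "yaw": 0},
    {"dx": -0.2, "dy": 0.3, "dz": 0, "yaw": 0},
    {"dx": -0.4, "dy": 0.4, "dz": 0, "yaw": 0},
    {"dx": -0.6, "dy": 0.5, "dz": 0, "yaw": 0},
  ],
)

```text
time: 19.48
position: [460.3, 209.0, 159.0]
eef_rot: [0.704, -0.053, 0.706, 0.052]
force: [1.5, 0.2, -0.1]
grip_width: 0.3
```

Request:
play_rows(
  motion=[
    {"dx": 0, "dy": 0.1, "dz": 0, "yaw": 0},
    {"dx": 0, "dy": 0.2, "dz": 0, "yaw": 0},
    {"dx": 0, "dy": 0.2, "dz": 0, "yaw": 0},
  ],
)

```text
time: 19.73
position: [456.0, 251.3, 160.3]
eef_rot: [0.706, -0.053, 0.704, 0.054]
force: [-0.3, 1.0, 1.1]
grip_width: -0.1
```

```bash
python3 st.py;python3 - <<'E'
from h import *
t=optics.get_image("top")[:,:,::-1];cv2.imwrite("pics/t18f.png",t)
cv2.imwrite("pics/t18.png",cv2.resize(t[165:275,160:385],None,fx=3.5,fy=3.5,interpolation=cv2.INTER_CUBIC))
E
```

```text
t 19.73 pos [456.  251.3 160.3] rack [-45.3 327.9] F [-0.3  1.   1.1] w -0.1 tooly az-rack 0.0028 xdown [ 0.003  0.002 -1.   ]
```

View pics/t18.png

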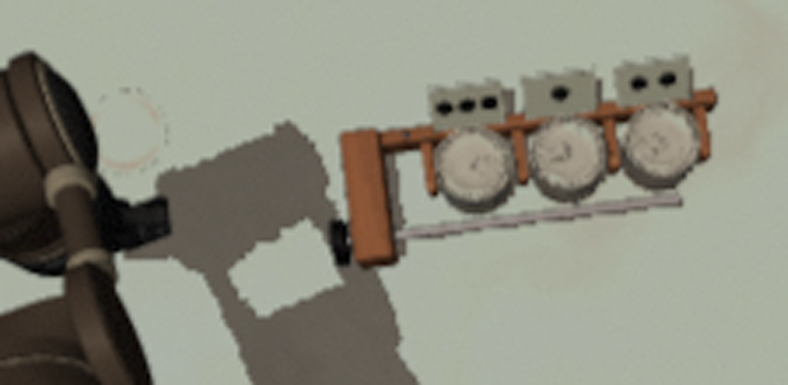

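View pics/t18f.png

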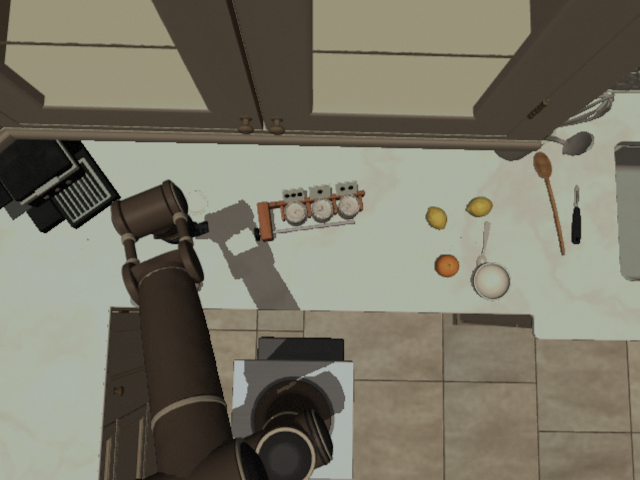

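```bash
python3 - <<'E'
from h import *
m=optics.camera_model("top")
P=lambda X,Y,z:w2r(unproj(((X+.5)/3.5-.5+160,(Y+.5)/3.5-.5+165),z,m)).round(1)
print(P(475,169,72),P(567,156,72),P(660,143,72),"knob face",P(332,242,40),"cheek",P(369,198,58))
print(bot.read_state()["force"]); bot.finish_job()
E
```

```text
[-4.7 70.5] [-3.5  1.2] [ -2.4 -69.2] knob face [-40.9 185.1] cheek [-14.  152.2]
[ 0.70877909 -0.13420076 -0.15353911]
the job is handed in; nothing more can be done
```

The rack is stocked and the job is handed in; it finished at about 20 s of the 72 s allowed. I pushed the tins along the worktop with two fingers into the one-dot (middle), two-dot (right) and three-dot (left) bays, in that order. Each was pushed until the rear wall pushed back with about 9 N. I then pushed the bar by its knob until it met its stop at about 9–13 N.

**Last checks (top view, before handing in):**
- **Tins:** all three stand upright against the wall. Sideways they measured within 2 mm of their bays. In depth they measured 2 to 5 mm short of home. In the same picture the cheek also measured about 5 mm short, so I take most of that as image and calibration error. I did not correct it further, because the wall contact was clear.
- **Bar:** it crosses in front of all three tins. The knob face measured 185 mm against the 186 mm expected at the stop.
- **Bystanders and arm:** the fruit, bowl and spoon look unmoved in the picture. The garlic and glass were hidden under the arm there, but nothing came close to them. The arm touches nothing.

My first move call was refused as invalid before anything moved. Sending all four numbers in each row fixed it.

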